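# Lay the yellow-capped tubes out of the sloped bin into the two-lane tray

### The job

Take the two yellow-capped tubes out of the sloped three-compartment bin and lay them in the low two-lane tray, one tube in each lane, lying flat on the lane's floor with the caps towards the tray's red end. Set them down rather than dropping them, and leave the blue-capped tube in its compartment and everything else on the bench where it is.

Things in the scene. Friction and masses are not known exactly. Their poses are not given: they have to be found in the camera images.
- bin: Grey sloped bin, white ribs, 160 mm along the slope x 268 wide, fixed. Origin on the bench under its middle, z up, x level, pointing to its high side (away from the robot). Floor slopes 0.22 rad, rising to +x, 40 mm above the bench at its middle. Compartments centred at y = -88, 0, +88 mm, each 84 wide, 152 long; ribs 10 mm high over the floor, 4 thick; end lips 12 high.
- yellow_a: Conical tube, 118 long, white body 30 in diameter, yellow hexagonal cap (32 across flats, 37 across corners), 60 g, loose. Origin on its axis at mid-length; x along the axis to the cap (cap x = 37 to 59, straight body -43 to 37, cone down to the blunt tip at -59). Starts in a bin compartment, cap uphill. Lying flat, its axis is 15.5 mm above the floor. All in mm.
- yellow_a_cap (a point): Centre of the cap of yellow_a, 48 mm from the tube's origin along its x axis.
- yellow_b: Conical tube, 118 long, white body 30 in diameter, yellow hexagonal cap (32 across flats, 37 across corners), 60 g, loose. Origin on its axis at mid-length; x along the axis to the cap (cap x = 37 to 59, straight body -43 to 37, cone down to the blunt tip at -59). Starts in a bin compartment, cap uphill. Lying flat, its axis is 15.5 mm above the floor. All in mm.
- yellow_b_cap (a point): Centre of the cap of yellow_b, 48 mm from the tube's origin along its x axis.
- blue: Conical tube, 118 long, white body 30 in diameter, blue hexagonal cap (32 across flats, 37 across corners), 60 g, loose. Origin on its axis at mid-length; x along the axis to the cap (cap x = 37 to 59, straight body -43 to 37, cone down to the blunt tip at -59). Starts in a bin compartment, cap uphill. Lying flat, its axis is 15.5 mm above the floor. All in mm.
- tray: Low two-lane tray, 158 mm long (x), 164 wide (y), fixed. Grey floor 6 mm thick; clear rim and middle divider 4 mm thick, 10 mm high over the floor; bright red rim and strip at its +x end (to x = +93 mm, 16 mm above the bench). Origin on the bench under its middle (strip not counted), z up. Lanes run along x, each 150 mm long, 76 wide inside.
- lane0 (a point): Middle of the floor of the tray's lane at y = +40 mm, 6 mm above the bench; axes as the tray's.
- lane1 (a point): Middle of the floor of the tray's lane at y = -40 mm, 6 mm above the bench; axes as the tray's.
- boat: Open rectangular glass weighing boat, 70 x 100 x 20 mm, loose, a bystander. Origin at the centre of its underside.
- weight: Brass weight with a knob, 36 mm in diameter, 50 mm high, loose, a bystander. Origin at the centre of its underside.
- bottle: Amber glass bottle with a white cap, 70 mm in diameter, 140 mm high, loose, a bystander. Origin at the centre of its underside.

How it is judged:
By the outcome, as a careful person would: the job done as asked, in the order asked, and still so for the second after the job is handed in, with the robot touching nothing.
It also fails if it takes over 56 s, if anything falls off the work surface, if the arm or the gripper's body presses on something with over 40 N, if the wrist force passes 120 N, or if a joint passes its speed limit or range.

### The arm

A 6-joint arm with a two-finger parallel gripper is mounted at the origin on the work surface. World frame = base frame: x ahead of the robot, y to its left, z up, the work surface at z = 0. Lengths are in m, angles in rad, forces in N, time in s.
With the tool pointing down it reaches from about 0.3 to 0.775 m from the base axis. Payload 14.6 kg.
Tool frame: the origin (TCP) lies at the very end of the fingers, on their centre line; the grasp point (between the pads) lies 19 mm behind it; z points along the fingers, y is the line along which they close (so a half turn about z gives the same grasp; the last joint's range is limited). The gripper opens to 94 mm and grips with 3 to 60 N. Pads are 16 mm wide; open, the fingers measure 119 mm over their backs; the gripper's body (75 mm by 177 mm) begins 78 mm behind the grasp point.
Start: joints at [-1.265, 0.3, 1.521, -0, 1.321, -0.067], TCP at [0.2, -0.512, 0.205] pointing down, gripper open.
Joint ranges: [-3.03, 3.03], [-0.79, 2.21], [0.23, 2.52], [-1.04, 4.18], [0, 3.07], [-2.55, 2.55]. Speed limits (rad/s): [2.22, 2.22, 2.57, 3.14, 3.14, 3.14].

### API

Orientations are given as [roll, pitch, yaw] about the fixed x, y, z axes, in that order (R = Rz(yaw) Ry(pitch) Rx(roll)).
In Python, from station import ctrl gives the robot as it stands. The module is installed in compiled form; this text tells all that it offers.
- The arm moves only by the tool step_arm, never from a script. Its argument "deltas" is a list of rows, each an object with "dp": the shift along the tool's x, y, z scaled (see below), a list of three; "twist": the turn about the tool's z scaled (see below). In form: [{"dp": [tx, ty, tz], "twist": twist}, ...]. A call has 1 to 12 rows; each row shifts and turns the commanded pose from where the row before left it, along the tool's axes as they then stand; what a row does not reach is not made up. The controller multiplies each number of a shift by 0.04 m and each number of a turn by 4 degrees. A row lasts 1/10 s, in which the tool goes at most 50 mm and 8.59 degrees, less where a joint would pass 70% of its speed; a pose out of reach is approached as far as the arm can. A call with a number of a shift or a turn outside -1 to 1 is refused whole. A call with a gripper value outside its range is refused whole. "gripper" is the opening, from -1 (shut) to 1 (fully open), set as the call begins (left out, the last holds). The fingers move at their own pace and stop on an object; "squeeze" is the grip in N (left out, the last holds). Time passes only in rows, so rows that do not move let the fingers close. It gives the time, the measured TCP pose, the force, the opening and the grip force at its end, in the units of the state.
- ctrl.get_obs(): the state, without advancing time (a new reading comes with each control period).
- ctrl.camera(name): name is "scene" or "side" or "wrist"; returns (picture, depth): 400x640x3 uint8, red, green, blue; 400x640 float32, m along the optical axis (not along the pixel's ray), 0 where there is no reading.
- ctrl.get_calibration(name): a dict with "fx", "fy", "cx", "cy" (pixels), "distortion" ([k1, k2, p1, p2, k3] as OpenCV has them; the pictures are not rectified), "world_to_cam" (4x4, takes a point from world to camera coordinates); the wrist camera has in their place "hand_eye" (4x4, takes a point from camera to tool coordinates, whose origin is the TCP and whose axes are the flange's). Camera axes: x right, y down, z forward; pixel columns grow to the right and rows downward; lengths in m; the calibration is good to about 2 mm. A picture is of the moment at which its call begins: read the wrist's pose just before it. get_calibration takes no time and is no camera call.
- ctrl.hand_in(): hands the job in; it is judged then, once.
Trained networks look in the newest picture that a camera, given by its name, has taken for a name from the list of things; names that differ only in an ending like _2 or _b are one class to them, and where a whole thing is asked for, a point or a joint stands for the part that bears it (a point fixed in the world has none). Each returns a list of dicts, best first, with "conf" (0 to 1); they miss things now and then, are a little off and sometimes report something else, mostly with a low value. They report only what shows in the picture. A call takes as long as a camera call.
- ctrl.spot_in(camera, label): "rect" ([left, top, right, bottom] as shares, 0 to 1, of the picture: columns of its width, rows of its height, round what is visible of it).
- ctrl.cut_out(camera, label): "pixels" (400x640 bool, what is visible of it) and "rect" ([left, top, right, bottom] as shares, 0 to 1, of the picture: columns of its width, rows of its height, round what is visible of it).
The state is a dict: "time_s": time; "qpos": joint angles; "joint_vel": joint speeds; "tau": joint torques, N m; "ee_pos": TCP position; "eef_rot": TCP orientation; "force": force on the tool from outside, world axes, zero at the start; "moment": the same for the moment, N m; "grip_width": finger opening in m; "grip_force": force on a finger pad.
Only numpy, scipy, OpenCV 4.12 (cv2) and the standard library are available. Lean on these libraries where they do the work, as an engineer would, in place of code of your own. Each camera call takes 0.05 s, during which the arm holds its last target. There are 200 camera calls.

## Working session

There is one attempt and no reset: what is moved stays moved. The work goes in short steps, Python scripts to look and compute and a tool call to move; the robot and the scene stay as the last step left them, time stands still between calls to the robot, and variables do not carry over. Pictures are saved under pics/ and viewed, at most 10 in all, crops included, and the job is handed in when it is done.

Besides the shell and the picture viewer there is one more tool, called after ">>>" in YAML: its name, and indented under it one key for each argument. step_arm: Moves the arm, as the interface text tells. Its arguments: {"type":"object","properties":{"deltas":{"type":"array"},"gripper":{"type":"number"},"squeeze":{"type":"number"}},"required":["deltas"]}

```bash
mkdir -p pics; cat > h.py <<'E'
import numpy as np, cv2
from station import ctrl
from scipy.spatial.transform import Rotation as R
def cap(name):
    o=ctrl.get_obs(); im,d=ctrl.camera(name); c=ctrl.get_calibration(name)
    if name=='wrist':
        T=np.eye(4);T[:3,:3]=R.from_euler('xyz',o['eef_rot']).as_matrix();T[:3,3]=o['ee_pos'];T=T@np.array(c['hand_eye'])
    else: T=np.linalg.inv(np.array(c['world_to_cam']))
    return im,d,c,T
def pts(mask,d,c,T):
    v,u=np.nonzero(mask&(d>0)); K=np.array([[c['fx'],0,c['cx']],[0,c['fy'],c['cy']],[0,0,1]])
    n=cv2.undistortPoints(np.stack([u,v],1).astype(float)[:,None],K,np.array(c['distortion']))[:,0]
    z=d[v,u]; p=np.c_[n*z[:,None],z]
    return p@T[:3,:3].T+T[:3,3]
E
python3 - <<'E'
from h import *
o=ctrl.get_obs();print(o['ee_pos'],o['eef_rot'],o['time_s'])
ims=[]
for n in ('scene','side'):
    im,d,c,T=cap(n); ims.append(im); cv2.imwrite(f'pics/{n}.png',im[:,:,::-1])
    print(n,T.round(3).tolist())
    for l in ('yellow_a','yellow_a_cap','blue','tray','bin','boat','weight','bottle'):
        for r in ctrl.cut_out(n,l):
            if r['conf']<.3: continue
            p=pts(r['pixels'],d,c,T)
            if len(p): print(l,round(r['conf'],2),(np.array(r['rect'])*[640,400,640,400]).round(),len(p),np.median(p,0).round(3),np.percentile(p,2,axis=0).round(3),np.percentile(p,98,axis=0).round(3))
print(ctrl.get_obs()['time_s'])
E
```

```text
[ 0.20021473 -0.51197463  0.20488294] [-3.14041360e+00 -3.15812960e-05  3.72779111e-01] 0.0
scene [[0.673, 0.596, -0.439, 1.061], [0.74, -0.538, 0.405, -0.55], [0.005, -0.597, -0.802, 1.033], [0.0, 0.0, 0.0, 1.0]]
yellow_a 0.64 [346. 174. 373. 191.] 266 [0.575 0.085 0.065] [0.513 0.074 0.043] [0.62  0.103 0.082]
yellow_a 0.52 [364. 162. 392. 181.] 259 [0.578 0.174 0.064] [0.514 0.164 0.043] [0.622 0.191 0.081]
yellow_a_cap 0.74 [343. 173. 374. 197.] 287 [0.577 0.085 0.064] [0.512 0.074 0.041] [0.62  0.125 0.082]
blue 0.55 [380. 149. 407. 172.] 253 [0.579 0.261 0.063] [0.516 0.251 0.043] [0.624 0.28  0.083]
tray 0.72 [243. 212. 302. 266.] 2442 [ 0.514 -0.256  0.005] [ 0.416 -0.349 -0.001] [ 0.61  -0.162  0.016]
tray 0.3 [333. 147. 420. 210.] 1960 [0.59  0.161 0.038] [0.487 0.049 0.001] [0.644 0.315 0.067]
bin 0.69 [333. 145. 418. 210.] 2082 [0.582 0.161 0.038] [ 0.486  0.049 -0.001] [0.644 0.315 0.067]
boat 0.56 [348. 117. 373. 133.] 385 [0.324 0.357 0.005] [ 0.284  0.299 -0.003] [0.374 0.407 0.02 ]
bottle 0.7 [163. 248. 195. 281.] 759 [ 0.436 -0.529  0.089] [ 0.406 -0.559  0.012] [ 0
[... 570 characters left out ...]
339. 291.] 434 [0.566 0.28  0.065] [0.512 0.248 0.034] [0.617 0.288 0.084]
tray 0.77 [311. 180. 372. 214.] 1244 [ 0.513 -0.25   0.008] [ 0.413 -0.348  0.002] [ 0.61  -0.151  0.02 ]
bin 0.88 [288. 235. 346. 309.] 2615 [0.563 0.229 0.039] [0.489 0.054 0.   ] [0.641 0.321 0.069]
weight 0.56 [249. 214. 262. 229.] 108 [ 0.816 -0.059  0.026] [ 0.801 -0.079  0.002] [ 0.834 -0.05   0.05 ]
bottle 0.58 [306. 179. 368. 214.] 1194 [ 0.514 -0.245  0.008] [ 0.422 -0.341  0.002] [ 0.613 -0.149  0.02 ]
bottle 0.57 [356. 134. 371. 164.] 378 [ 0.423 -0.501  0.071] [ 0.391 -0.524  0.009] [ 0.452 -0.488  0.136]
bottle 0.47 [303. 254. 338. 272.] 415 [0.569 0.193 0.064] [0.512 0.171 0.037] [0.619 0.201 0.083]
0.9
```

```bash
python3 - <<'E'
import cv2,numpy as np
a=cv2.imread('pics/scene.png')[100:300,140:440]; b=cv2.imread('pics/side.png')[120:320,230:390]
a=cv2.resize(a,None,fx=2.6,fy=2.6,interpolation=2); b=cv2.resize(b,None,fx=3,fy=3,interpolation=2)
cv2.imwrite('pics/a.png',a);cv2.imwrite('pics/b.png',b)
E
python3 - <<'E'
import sys; sys.path.insert(0,'.')
from h import *
# tray red strip position
c=ctrl.get_calibration('scene')
im,d,c,T=cap('scene')
i=im.astype(int)
m=(i[...,0]>150)&(i[...,1]<80)&(i[...,2]<80)
p=pts(m,d,c,T); print(len(p))
p=p[(p[:,1]<-.1)&(p[:,2]<.05)]
r=cv2.minAreaRect((p[:,:2]*1000).astype(np.float32));print('red',len(p),r)
# tray floor + all
for r in ctrl.cut_out('scene','tray'):
    q=pts(r['pixels'],d,c,T); print(r['conf'],cv2.minAreaRect((q[(q[:,2]>.002)&(q[:,2]<.03)][:,:2]*1000).astype(np.float32)))
E
```

```text
264
red 264 ((577.9933471679688, -289.9740905761719), (163.29177856445312, 24.90424156188965), 56.8982048034668)
0.87 ((512.4887084960938, -252.43067932128906), (164.58016967773438, 176.50836181640625), 58.41395950317383)
```

View pics/a.png

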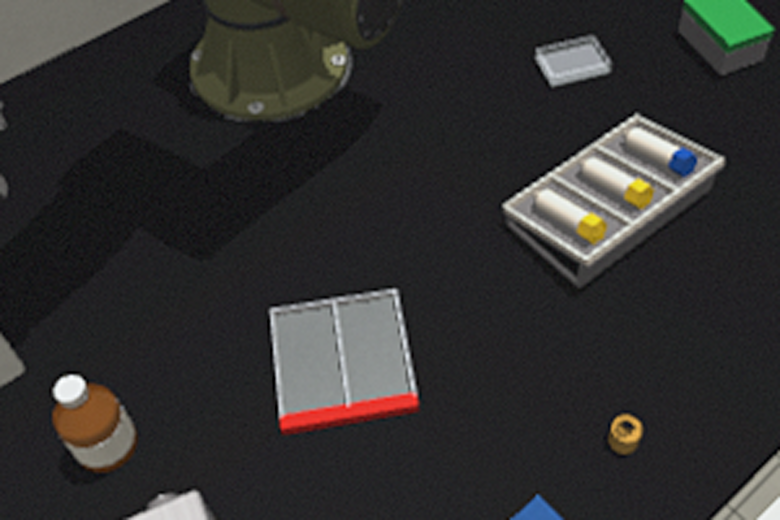

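View pics/b.png

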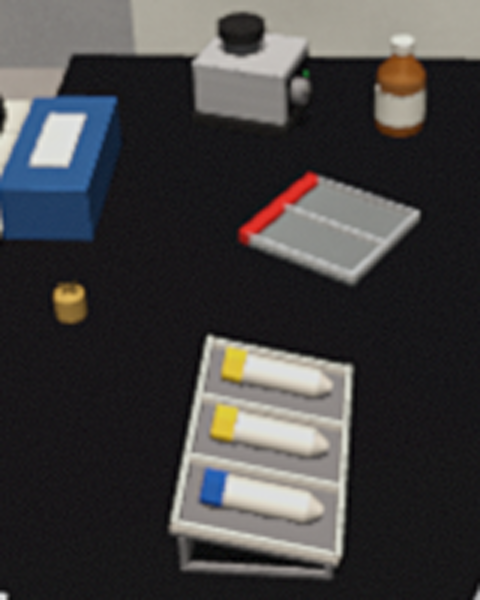

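The crops show both yellow tubes in the two compartments nearest the tray, at world y≈0.09 and 0.18, with blue at y≈0.27. All caps point +x, and the tray's red end points towards +x, −y at about −32°. Next I'll move over the tray and refine the measurements with the wrist camera.

```bash
cat >> h.py <<'E'
def plan(x,y,z,yaw_deg):
    o=ctrl.get_obs(); M=R.from_euler('xyz',o['eef_rot']); 
    dp=M.inv().apply(np.array([x,y,z])-o['ee_pos'])/.04
    tw=-(((yaw_deg-np.degrees(o['eef_rot'][2])+180)%360)-180)/4
    print('pose',np.round(o['ee_pos'],4),np.degrees(o['eef_rot']).round(2),'dp',dp.round(3),'twist',round(tw,3))
E
python3 - <<'E'
from h import *
print(np.array(ctrl.get_calibration('wrist')['hand_eye']).round(3))
plan(.46,-.22,.33,21.36)
E
```

```text
[[-0.002 -0.974 -0.225  0.066]
 [ 1.    -0.001 -0.001  0.   ]
 [ 0.001 -0.225  0.974 -0.178]
 [ 0.     0.     0.     1.   ]]
pose [ 0.2003 -0.5122  0.2055] [180.    -0.    21.36] dp [ 8.707 -4.439 -3.114] twist -0.001
```

>>> step_arm:
  deltas:
    - {"dp": [0, 0, -1]}
    - {"dp": [0.8, -0.4, -1]}
    - {"dp": [0.9, -0.4, -1]}
    - {"dp": [1, -0.5, -0.1]}
    - {"dp": [1, -0.5, 0]}
    - {"dp": [1, -0.5, 0]}
    - {"dp": [1, -0.5, 0]}
    - {"dp": [1, -0.5, 0]}
    - {"dp": [1, -0.5, 0]}
    - {"dp": [1, -0.6, 0]}
    - {"dp": [0, 0, 0]}
    - {"dp": [0, 0, 0]}
  gripper: 0.0

```text
invalid input at $.deltas[0]: expected keys dp, twist
```

```bash
python3 - <<'E'
from h import *
im,d,c,T=cap('wrist'); cv2.imwrite('pics/w1.png',im[:,:,::-1])
o=ctrl.get_obs();print(o['ee_pos'],o['joint_vel'],c['fx'])
i=im.astype(int); m=(i[...,0]>120)&(i[...,1]<60)&(i[...,2]<60)
p=pts(m,d,c,T); p=p[(abs(p[:,2]-.016)<.005)]; print('red',len(p),np.median(p[:,2]),cv2.minAreaRect((p[:,:2]*1000).astype(np.float32)))
for r in ctrl.cut_out('wrist','tray'):
    q=pts(r['pixels'],d,c,T); q=q[(q[:,2]>.003)&(q[:,2]<.03)]
    print(r['conf'],r['rect'],len(q),np.percentile(q[:,2],[5,50,95]),cv2.minAreaRect((q[:,:2]*1000).astype(np.float32)))
E
```

```text
[ 0.20030218 -0.51221362  0.20544738] [ 8.18331937e-04  9.82198313e-04  4.75652152e-04  7.01394284e-04
 -7.51807509e-04  9.69375245e-05] 284.4107415571751Traceback (most recent call last):
  File "<stdin>", line 5, in <module>
  File "h.py", line 12, in pts
    n=cv2.undistortPoints(np.stack([u,v],1).astype(float)[:,None],K,np.array(c['distortion']))[:,0]
      ~~~~~~~~~~~~~~~~~~~^^^^^^^^^^^^^^^^^^^^^^^^^^^^^^^^^^^^^^^^^^^^^^^^^^^^^^^^^^^^^^^^^^^^^
cv2.error: OpenCV(4.12.0) /io/opencv/modules/calib3d/src/undistort.dispatch.cpp:347: error: (-215:Assertion failed) CV_IS_MAT(_src) && CV_IS_MAT(_dst) && (_src->rows == 1 || _src->cols == 1) && (_dst->rows == 1 || _dst->cols == 1) && _src->cols + _src->rows - 1 == _dst->rows + _dst->cols - 1 && (CV_MAT_TYPE(_src->type) == CV_32FC2 || CV_MAT_TYPE(_src->type) == CV_64FC2) && (CV_MAT_TYPE(_dst->type) == CV_32FC2 || CV_MAT_TYPE(_dst->type) == CV_64FC2) in function 'cvUndistortPointsInternal'
```

View pics/w1.png

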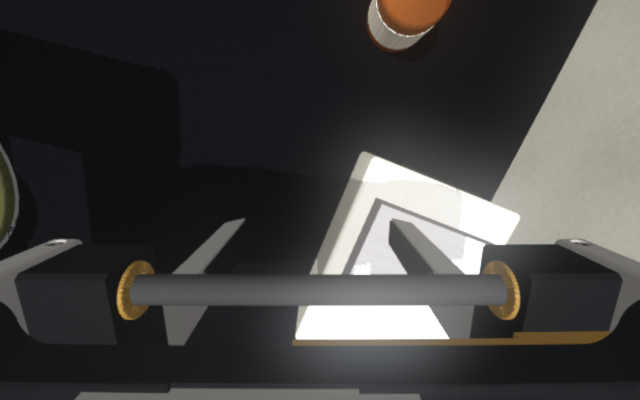

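The arm hadn't moved because the call was refused (each row needs a twist). The picture shows the bottle at (410,10), a white box at (400,250), and the gripper below row 220. So the useful view is the part ahead of the tool.

>>> step_arm:
  deltas:
    - {"dp": [0, 0, -1], "twist": 0}
    - {"dp": [0.5, -0.3, -1], "twist": 0}
    - {"dp": [0.9, -0.4, -1], "twist": 0}
    - {"dp": [0.9, -0.4, -0.1], "twist": 0}
    - {"dp": [0.9, -0.4, 0], "twist": 0}
    - {"dp": [1, -0.5, 0], "twist": 0}
    - {"dp": [1, -0.5, 0], "twist": 0}
    - {"dp": [1, -0.5, 0], "twist": 0}
    - {"dp": [0.8, -0.4, 0], "twist": 0}
    - {"dp": [0, 0, 0], "twist": 0}
    - {"dp": [0, 0, 0], "twist": 0}
  gripper: 0.0

```text
time_s: 2.15
ee_pos: [0.4087, -0.2863, 0.3251]
eef_rot: [3.142, 0.0, 0.374]
force: [-0.2, 0.1, 0.7]
grip_width: 0.0469
grip_force: 0.0
```

```bash
python3 - <<'E'
from h import *
im,d,c,T=cap('wrist'); cv2.imwrite('pics/w2.png',im[:,:,::-1])
o=ctrl.get_obs();print(o['ee_pos'],abs(o['joint_vel']).max(),o['time_s'])
i=im.astype(int); m=(i[...,0]>120)&(i[...,1]<60)&(i[...,2]<60)
p=pts(m,d,c,T); p=p[(abs(p[:,2]-.016)<.005)]; print('red',len(p),np.median(p[:,2]),cv2.minAreaRect((p[:,:2]*1000).astype(np.float32)))
for r in ctrl.cut_out('wrist','tray'):
    q=pts(r['pixels'],d,c,T); q=q[(q[:,2]>.003)&(q[:,2]<.03)]
    print(r['conf'],r['rect'],len(q),np.percentile(q[:,2],[5,50,95]),cv2.minAreaRect((q[:,:2]*1000).astype(np.float32)))
E
```

```text
[ 0.40827254 -0.28690875  0.32505093] 0.02233455112205359 2.2
red 0 nan ((0.0, 0.0), (0.0, 0.0), 0.0)
0.64 [0.3916, 0.0692, 0.6159, 0.4335] 10757 [0.00397446 0.0056598  0.01585308] ((513.221435546875, -250.56524658203125), (164.60031127929688, 171.4952850341797), 58.78144454956055)
  return _methods._mean(a, axis=axis, dtype=dtype,
  ret = ret.dtype.type(ret / rcount)
```

View pics/w2.png

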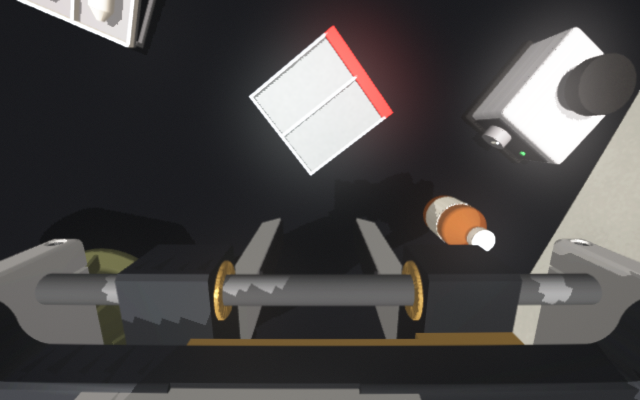

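The tray is at pixels (250–392, 28–174), with its red end to the upper right and both lanes empty. The rectangle fit is 164.6 × 171.5 mm, which matches the spec, so the tray's x axis is at −31.2° and its origin is about (0.507, −0.247). Next I'll look at the bin.

>>> step_arm:
  deltas:
    - {"dp": [0, 0, 0], "twist": 0.9}
    - {"dp": [0, 0, 0], "twist": 0.9}
    - {"dp": [0, 0, 0], "twist": 0.9}
    - {"dp": [0, 0, 0], "twist": 0.9}
    - {"dp": [0, 0, 0], "twist": 0.9}
    - {"dp": [0, 0, 0], "twist": 0.85}

```text
time_s: 2.85
ee_pos: [0.4078, -0.2877, 0.3251]
eef_rot: [3.141, 0.0, -0.005]
force: [-1.4, -0.3, 0.5]
grip_width: 0.0469
grip_force: 0.0
```

>>> step_arm:
  deltas:
    - {"dp": [0.1, -0.6, 0], "twist": 0}
    - {"dp": [0.1, -1, 0], "twist": 0}
    - {"dp": [0.1, -1, 0], "twist": 0}
    - {"dp": [0.1, -1, 0], "twist": 0}
    - {"dp": [0.1, -1, 0], "twist": 0}
    - {"dp": [0.1, -1, 0], "twist": 0}
    - {"dp": [0.1, -1, 0], "twist": 0}
    - {"dp": [0.1, -1, 0], "twist": 0}
    - {"dp": [0.1, -1, 0], "twist": 0}
    - {"dp": [0.1, -1, 0], "twist": 0}
    - {"dp": [0.1, -1, 0], "twist": 0}
    - {"dp": [0.2, -1, 0], "twist": 0}

```text
time_s: 4.05
ee_pos: [0.461, 0.1779, 0.3254]
eef_rot: [-3.142, -0.001, -0.002]
force: [0.4, -0.8, -0.4]
grip_width: 0.047
grip_force: 0.0
```

>>> step_arm:
  deltas:
    - {"dp": [0, 0, 0], "twist": 0}
    - {"dp": [0, 0, 0], "twist": 0}
    - {"dp": [0, 0, 0], "twist": 0}

```text
time_s: 4.35
ee_pos: [0.461, 0.176, 0.3251]
eef_rot: [3.141, -0.0, -0.002]
force: [0.5, 0.1, 0.2]
grip_width: 0.047
grip_force: 0.0
```

```bash
python3 - <<'E'
from h import *
im,d,c,T=cap('wrist'); cv2.imwrite('pics/w3.png',im[:,:,::-1])
o=ctrl.get_obs();print(o['ee_pos'],np.degrees(o['eef_rot']),abs(o['joint_vel']).max(),o['time_s'])
for l in ('bin','yellow_a','blue','yellow_a_cap'):
  for r in ctrl.cut_out('wrist',l):
    if r['conf']<.3: continue
    q=pts(r['pixels'],d,c,T); q=q[q[:,2]>(.02 if l=='bin' else .045)]
    if l!='bin': q=q[q[:,2]>np.percentile(q[:,2],10)-.0]
    print(l,round(r['conf'],2),np.round(np.array(r['rect'])*[640,400,640,400]),len(q),np.percentile(q[:,2],[5,50,95]).round(4),cv2.minAreaRect((q[:,:2]*1000).astype(np.float32)))
E
```

```text
[0.46100674 0.17596101 0.32526568] [ 1.79998598e+02 -1.86226636e-02 -1.49700067e-01] 0.004910688916660271 4.4
bin 0.63 [219.  44. 407. 161.] 14468 [0.0244 0.0424 0.0654] ((564.2096557617188, 187.04739379882812), (268.0843200683594, 157.5042266845703), 88.47621154785156)
bin 0.58 [299.  65. 325. 143.] 1612 [0.0529 0.0682 0.0818] ((564.7041625976562, 185.63015747070312), (33.36965560913086, 119.33990478515625), 88.0645980834961)
yellow_a 0.79 [359.  65. 387. 147.] 1441 [0.0584 0.0694 0.0818] ((566.68017578125, 94.13302612304688), (104.82426452636719, 35.63482666015625), 1.76844322681427)
yellow_a 0.73 [300.  67. 326. 147.] 1482 [0.058  0.0691 0.082 ] ((569.0518798828125, 184.7554931640625), (34.824344635009766, 108.89907836914062), 88.0645980834961)Traceback (most recent call last):
  File "<stdin>", line 8, in <module>
    return _quantile_unchecked(
        a, q, axis, out, overwrite_input, method, keepdims, weights)
    return _ureduce(a,
                    func=_quantile_ureduce_func,
    ...<5 lines>...
                    overwrite_input=overwrite_input,
                    method=method)
    r = func(a, **kwargs)
    result = _quantile(arr,
                       quantiles=q,
    ...<2 lines>...
                       out=out,
                       weights=wgt)
    slices_having_nans = np.isnan(arr[-1, ...])
                                  ~~~^^^^^^^^^
IndexError: index -1 is out of bounds for axis 0 with size 0
```

View pics/w3.png

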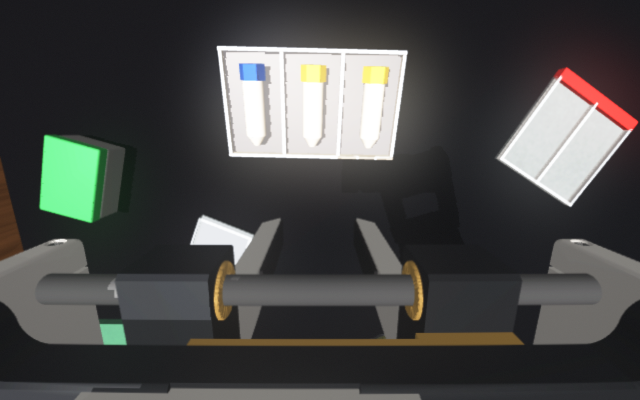

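The tubes are blue at (254,105), middle yellow at (314,105) and right yellow at (372,105), each within its own compartment with clear space on both sides. Next I'll fit the two tubes' axes more exactly.

```bash
python3 - <<'E'
from h import *
im,d,c,T=cap('wrist')
m=np.zeros((400,640),bool); m[30:180,200:430]=1
q=pts(m,d,c,T)
yaw=np.radians(-1.5); B=np.array([.5642,.187]); Rm=np.array([[np.cos(yaw),np.sin(yaw)],[-np.sin(yaw),np.cos(yaw)]])
L=(q[:,:2]-B)@Rm.T; L=np.c_[L,q[:,2]]
f=L[(abs(L[:,0])<.06)&(abs(L[:,1])<.12)]
fl=f[f[:,2]-.22*f[:,0]<.047]; k=np.polyfit(fl[:,0],fl[:,2],1); print('floor',k)
h=L[:,2]-np.polyval(k,L[:,0])
for yc in (-.088,0,.088):
    s=(abs(L[:,1]-yc)<.036)&(abs(L[:,0])<.07)&(h>.013); P=L[s]
    rib=(abs(L[:,1]-yc)<.036)
    b=[]
    for x in np.arange(-.035,.03,.008):
        w=P[abs(P[:,0]-x)<.004]; 
        lo,hi=np.percentile(w[:,1],[3,97]); b.append([x,(lo+hi)/2,w[:,2].max()-np.polyval(k,x),hi-lo])
    b=np.array(b); kk=np.polyfit(b[:,0],b[:,1],1)
    xr=np.percentile(P[:,0],[0.5,99.5]); xm=xr.mean()
    wc=B+np.array([xm,np.polyval(kk,xm)])@Rm
    print(yc,'x',xr.round(4),'y',np.polyval(kk,xm).round(4),'world',wc.round(4),'yaw',np.degrees(kk[0]).round(2)-1.5,'top',b[:,2].mean().round(4),'w',b[:,3].mean().round(4),'floorz',np.polyval(k,xm).round(4))
E
```

```text
floor [0.22267439 0.03882048]
-0.088 x [-0.0571  0.0553] y -0.0901 world [0.561 0.097] yaw -1.72 top 0.0334 w 0.0274 floorz 0.0386
0 x [-0.0575  0.0539] y -0.0031 world [0.5623 0.1839] yaw -1.58 top 0.0334 w 0.0275 floorz 0.0384
0.088 x [-0.0578  0.0555] y 0.0842 world [0.5653 0.2712] yaw -1.58 top 0.0332 w 0.0272 floorz 0.0386
```

```bash
python3 - <<'E'
from h import *
plan(.563,.096,.045,-1.6)
E
```

```text
pose [0.4609 0.1764 0.3253] [-1.7999e+02 -3.0000e-02 -1.2000e-01] dp [2.553 2.005 7.009] twist 0.369
```

>>> step_arm:
  deltas:
    - {"dp": [0.85, 0.65, 0.7], "twist": 0}
    - {"dp": [0.85, 0.65, 0.9], "twist": 0}
    - {"dp": [0.85, 0.7, 0.9], "twist": 0}
    - {"dp": [0, 0, 0.9], "twist": 0.37}
    - {"dp": [0, 0, 0.8], "twist": 0}
    - {"dp": [0, 0, 0.3], "twist": 0}
    - {"dp": [0, 0, 0], "twist": 0}
    - {"dp": [0, 0, 0], "twist": 0}
    - {"dp": [0, 0, 0], "twist": 0}

```text
time_s: 5.45
ee_pos: [0.555, 0.1042, 0.1558]
eef_rot: [-3.141, -0.003, -0.026]
force: [0.0, -0.5, 0.2]
grip_width: 0.047
grip_force: 0.0
```

```bash
python3 - <<'E'
from h import *
plan(.563,.096,.045,-1.6)
E
```

```text
pose [0.555  0.1042 0.1558] [-1.7997e+02 -1.7000e-01 -1.5100e+00] dp [0.196 0.2   2.771] twist 0.024
```

>>> step_arm:
  deltas:
    - {"dp": [0.2, 0.2, 0.3], "twist": 0}
    - {"dp": [0, 0, 0.7], "twist": 0}
    - {"dp": [0, 0, 0.7], "twist": 0}
    - {"dp": [0, 0, 0.5], "twist": 0}
    - {"dp": [0, 0, 0.2], "twist": 0}
    - {"dp": [0, 0, 0], "twist": 0}
    - {"dp": [0, 0, 0], "twist": 0}
    - {"dp": [0, 0, 0], "twist": 0}

```text
time_s: 6.25
ee_pos: [0.5628, 0.0958, 0.0591]
eef_rot: [-3.141, -0.002, -0.027]
force: [-1.1, 0.2, 0.4]
grip_width: 0.0473
grip_force: 0.0
```

```bash
python3 - <<'E'
from h import *
plan(.563,.096,.045,-1.6)
E
```

```text
pose [0.5628 0.0958 0.0591] [-1.7999e+02 -1.1000e-01 -1.5200e+00] dp [ 0.004 -0.006  0.352] twist 0.02
```

Descend the rest of the way, close gently, then lift.

>>> step_arm:
  deltas:
    - {"dp": [0, 0, 0.2], "twist": 0}
    - {"dp": [0, 0, 0.15], "twist": 0}
    - {"dp": [0, 0, 0], "twist": 0}
    - {"dp": [0, 0, 0], "twist": 0}

```text
time_s: 6.65
ee_pos: [0.562, 0.0958, 0.0437]
eef_rot: [3.142, 0.0, -0.026]
force: [0.3, -1.5, -0.0]
grip_width: 0.0471
grip_force: 0.0
```

>>> step_arm:
  deltas:
    - {"dp": [0, 0, 0], "twist": 0}
    - {"dp": [0, 0, 0], "twist": 0}
    - {"dp": [0, 0, 0], "twist": 0}
    - {"dp": [0, 0, 0], "twist": 0}
    - {"dp": [0, 0, 0], "twist": 0}
    - {"dp": [0, 0, 0], "twist": 0}
  gripper: -0.6
  squeeze: 8

```text
time_s: 7.25
ee_pos: [0.5622, 0.0958, 0.044]
eef_rot: [-3.142, -0.0, -0.027]
force: [-0.3, -0.2, 1.1]
grip_width: 0.0299
grip_force: 8.0
```

>>> step_arm:
  deltas:
    - {"dp": [0, 0, -0.4], "twist": 0}
    - {"dp": [0, 0, -0.7], "twist": 0}
    - {"dp": [0, 0, -0.8], "twist": 0}
    - {"dp": [0, 0, -0.8], "twist": 0}
    - {"dp": [0, 0.5, 0], "twist": 0.9}
    - {"dp": [0, 0.7, 0], "twist": 0.9}
    - {"dp": [0, 0.7, 0], "twist": 0.9}
    - {"dp": [0, 0.7, 0], "twist": 0.9}
    - {"dp": [0, 0.7, 0], "twist": 0.9}
    - {"dp": [0, 0.7, 0], "twist": 0.9}
    - {"dp": [0, 0.7, 0], "twist": 0.9}
    - {"dp": [0, 0.7, 0], "twist": 0.9}

```text
time_s: 8.45
ee_pos: [0.5077, -0.1122, 0.1517]
eef_rot: [-3.142, 0.0, -0.532]
force: [0.4, -1.1, -0.3]
grip_width: 0.0298
grip_force: 8.0
```

```bash
python3 - <<'E'
from h import *
plan(.4865,-.281,.05,-31.2)
E
```

```text
pose [ 0.5077 -0.1122  0.1517] [-1.800e+02  1.000e-02 -3.047e+01] dp [1.684 3.905 2.543] twist 0.181
```

>>> step_arm:
  deltas:
    - {"dp": [0.3, 0.7, 0], "twist": 0.1}
    - {"dp": [0.3, 0.7, 0], "twist": 0}
    - {"dp": [0.3, 0.7, 0], "twist": 0}
    - {"dp": [0.3, 0.7, 0], "twist": 0}
    - {"dp": [0.3, 0.6, 0.3], "twist": 0}
    - {"dp": [0.2, 0.3, 0.6], "twist": 0}
    - {"dp": [0, 0, 0.6], "twist": 0}
    - {"dp": [0, 0, 0.5], "twist": 0}
    - {"dp": [0, 0, 0], "twist": 0}
    - {"dp": [0, 0, 0], "twist": 0}
    - {"dp": [0, 0, 0], "twist": 0}

```text
time_s: 9.55
ee_pos: [0.4919, -0.2734, 0.0732]
eef_rot: [3.142, -0.002, -0.536]
force: [-0.3, 0.3, -0.6]
grip_width: 0.0298
grip_force: 8.0
```

```bash
python3 - <<'E'
from h import *
plan(.4865,-.281,.0235,-31.2)
im,d,c,T=cap('wrist'); w=im.copy()
im2,d,c,T=cap('side')
cv2.imwrite('pics/p1.png',np.hstack([cv2.resize(w[100:400,120:520],(400,300)),cv2.resize(im2[160:240,290:390],(375,300),interpolation=2)])[:,:,::-1])
E
```

```text
pose [ 0.4919 -0.2734  0.0732] [ 1.800e+02 -1.000e-01 -3.071e+01] dp [-0.021  0.231  1.242] twist 0.123
```

View pics/p1.png

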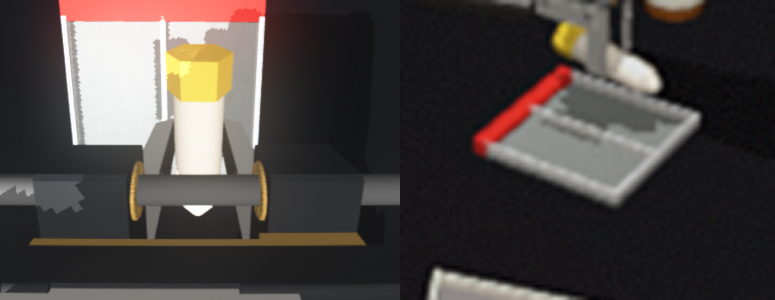

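Wrist half (left): the tube is held with its cap at (200,70) pointing to the red end, over the lane on the right. Side half: the tip is lower, as expected. I'll lower it slowly and let it pivot flat under a light grip.

>>> step_arm:
  deltas:
    - {"dp": [0, 0.23, 0], "twist": 0.12}
    - {"dp": [0, 0, 0.4], "twist": 0}
    - {"dp": [0, 0, 0.4], "twist": 0}
    - {"dp": [0, 0, 0.3], "twist": 0}
    - {"dp": [0, 0, 0.15], "twist": 0}
    - {"dp": [0, 0, 0], "twist": 0}
    - {"dp": [0, 0, 0], "twist": 0}
    - {"dp": [0, 0, 0], "twist": 0}
  squeeze: 5

```text
time_s: 10.45
ee_pos: [0.4869, -0.2814, 0.0226]
eef_rot: [3.142, -0.001, -0.544]
force: [0.1, -0.3, -1.0]
grip_width: 0.0296
grip_force: 5.0
```

>>> step_arm:
  deltas:
    - {"dp": [0, 0, 0.08], "twist": 0}
    - {"dp": [0, 0, 0.07], "twist": 0}
    - {"dp": [0, 0, 0], "twist": 0}
    - {"dp": [0, 0, 0], "twist": 0}
  squeeze: 3

```text
time_s: 10.85
ee_pos: [0.4865, -0.2811, 0.0158]
eef_rot: [-3.142, 0.0, -0.545]
force: [0.1, -0.1, -1.3]
grip_width: 0.0301
grip_force: 3.0
```

>>> step_arm:
  deltas:
    - {"dp": [0, 0, 0.05], "twist": 0}
    - {"dp": [0, 0, 0.04], "twist": 0}
    - {"dp": [0, 0, 0.03], "twist": 0}
    - {"dp": [0, 0, 0], "twist": 0}
    - {"dp": [0, 0, 0], "twist": 0}

```text
time_s: 11.35
ee_pos: [0.4866, -0.2811, 0.011]
eef_rot: [-3.142, 0.0, -0.545]
force: [-0.2, -0.2, -0.8]
grip_width: 0.0295
grip_force: 3.0
```

```bash
cat >> h.py <<'E'
def tilt():
    o=ctrl.get_obs(); im,d,c,T=cap('wrist')
    m=np.zeros((400,640),bool); m[60:290,230:410]=1
    q=pts(m,d,c,T); Rm=R.from_euler('xyz',o['eef_rot']).as_matrix()
    L=(q-o['ee_pos'])@Rm
    for x in np.arange(.02,.075,.006):
        w=L[(abs(L[:,0]-x)<.002)&(abs(L[:,1])<.012)]
        if len(w)>3: print(x.round(3),'top z',(o['ee_pos'][2]-w[:,2].min()).round(4))
    return im
E
python3 - <<'E'
from h import *
tilt(); print(ctrl.get_obs()['ee_pos'],ctrl.get_obs()['force'])
E
```

```text
0.02 top z 0.0387
0.026 top z 0.1257
0.032 top z 0.0394
0.038 top z 0.041
0.044 top z 0.0415
0.05 top z 0.0416
0.056 top z 0.0418
0.062 top z 0.0072
0.068 top z 0.007
0.074 top z 0.0174
[ 0.48654496 -0.28109641  0.01103248] [ 0.18676054 -0.20315222 -0.42282076]
```

>>> step_arm:
  deltas:
    - {"dp": [0, 0, 0.03], "twist": 0}
    - {"dp": [0, 0, 0.02], "twist": 0}
    - {"dp": [0, 0, 0], "twist": 0}
    - {"dp": [0, 0, 0], "twist": 0}
    - {"dp": [0, 0, 0], "twist": 0}

```text
time_s: 11.9
ee_pos: [0.4867, -0.2813, 0.0092]
eef_rot: [3.141, -0.0, -0.545]
force: [-0.2, -1.3, 3.4]
grip_width: 0.0299
grip_force: 3.0
```

```bash
python3 - <<'E'
from h import *
tilt(); print(ctrl.get_obs()['ee_pos'],ctrl.get_obs()['force'])
E
```

```text
0.02 top z 0.0374
0.026 top z 0.124
0.032 top z 0.0371
0.038 top z 0.0388
0.044 top z 0.039
0.05 top z 0.039
0.056 top z 0.0388
0.062 top z 0.0068
0.068 top z 0.0069
0.074 top z 0.0167
[ 0.48670678 -0.28127301  0.00922497] [ 0.3369072  -1.83177961  3.38405994]
```

The tube is flat. Release and rise straight up.

>>> step_arm:
  deltas:
    - {"dp": [0, 0, 0], "twist": 0}
    - {"dp": [0, 0, 0], "twist": 0}
    - {"dp": [0, 0, 0], "twist": 0}
    - {"dp": [0, 0, 0], "twist": 0}
    - {"dp": [0, 0, -0.3], "twist": 0}
    - {"dp": [0, 0, -0.7], "twist": 0}
    - {"dp": [0, 0, -1], "twist": 0}
    - {"dp": [0, 0, -1], "twist": 0}
    - {"dp": [0, 0, -0.5], "twist": 0}
  gripper: -0.08

```text
time_s: 12.85
ee_pos: [0.4874, -0.2816, 0.1537]
eef_rot: [3.141, -0.005, -0.545]
force: [-0.6, 0.4, -0.4]
grip_width: 0.0431
grip_force: 0.0
```

>>> step_arm:
  deltas:
    - {"dp": [0, -0.9, 0], "twist": -0.9}
    - {"dp": [0, -0.9, 0], "twist": -0.9}
    - {"dp": [0, -0.9, 0], "twist": -0.9}
    - {"dp": [0, -0.9, 0], "twist": -0.9}
    - {"dp": [0, -0.9, 0], "twist": -0.9}
    - {"dp": [0, -0.9, 0], "twist": -0.9}
    - {"dp": [0, -0.9, 0], "twist": -0.9}
    - {"dp": [0, -0.9, 0], "twist": -0.9}
    - {"dp": [0, -0.9, 0], "twist": -0.2}
    - {"dp": [0, -0.9, 0], "twist": 0}
    - {"dp": [0, 0, 0], "twist": 0}
    - {"dp": [0, 0, 0], "twist": 0}
  gripper: 0.0

```text
time_s: 14.05
ee_pos: [0.58, 0.0613, 0.1498]
eef_rot: [3.142, -0.0, -0.027]
force: [0.4, 0.5, 0.3]
grip_width: 0.047
grip_force: 0.0
```

```bash
python3 - <<'E'
from h import *
plan(.564,.184,.044,-1.6)
E
```

```text
pose [0.58   0.0613 0.1498] [ 1.80e+02 -3.00e-02 -1.52e+00] dp [-0.482 -3.056  2.643] twist 0.02
```

>>> step_arm:
  deltas:
    - {"dp": [-0.1, -0.7, 0], "twist": 0}
    - {"dp": [-0.1, -0.8, 0], "twist": 0}
    - {"dp": [-0.1, -0.8, 0], "twist": 0}
    - {"dp": [-0.2, -0.75, 0], "twist": 0}
    - {"dp": [0, 0, 0], "twist": 0}
    - {"dp": [0, 0, 0.4], "twist": 0}
    - {"dp": [0, 0, 0.7], "twist": 0}
    - {"dp": [0, 0, 0.5], "twist": 0}
    - {"dp": [0, 0, 0], "twist": 0}
    - {"dp": [0, 0, 0], "twist": 0}

```text
time_s: 15.05
ee_pos: [0.564, 0.1823, 0.0859]
eef_rot: [3.142, -0.0, -0.029]
force: [0.4, 0.2, 0.6]
grip_width: 0.047
grip_force: 0.0
```

```bash
python3 - <<'E'
from h import *
plan(.5625,.184,.044,-1.6)
E
```

```text
pose [0.564  0.1823 0.0859] [ 1.80e+02 -2.00e-02 -1.67e+00] dp [-0.038 -0.04   1.047] twist -0.018
```

>>> step_arm:
  deltas:
    - {"dp": [-0.04, -0.04, 0.4], "twist": 0}
    - {"dp": [0, 0, 0.4], "twist": 0}
    - {"dp": [0, 0, 0.25], "twist": 0}
    - {"dp": [0, 0, 0], "twist": 0}
    - {"dp": [0, 0, 0], "twist": 0}
    - {"dp": [0, 0, 0], "twist": 0}

```text
time_s: 15.65
ee_pos: [0.5624, 0.1852, 0.0442]
eef_rot: [-3.141, -0.001, -0.028]
force: [0.6, 0.1, 0.0]
grip_width: 0.0471
grip_force: 0.0
```

>>> step_arm:
  deltas:
    - {"dp": [0, 0, 0], "twist": 0}
    - {"dp": [0, 0, 0], "twist": 0}
    - {"dp": [0, 0, 0], "twist": 0}
    - {"dp": [0, 0, 0], "twist": 0}
    - {"dp": [0, 0, 0], "twist": 0}
    - {"dp": [0, 0, 0], "twist": 0}
  gripper: -0.6
  squeeze: 8

```text
time_s: 16.25
ee_pos: [0.562, 0.1851, 0.0433]
eef_rot: [-3.142, -0.0, -0.028]
force: [-0.4, 0.1, 3.3]
grip_width: 0.0296
grip_force: 8.0
```

>>> step_arm:
  deltas:
    - {"dp": [0, 0, -0.4], "twist": 0}
    - {"dp": [0, 0, -0.7], "twist": 0}
    - {"dp": [0, 0, -0.8], "twist": 0}
    - {"dp": [0, 0, -0.8], "twist": 0}
    - {"dp": [0, 0.6, 0], "twist": 0.9}
    - {"dp": [0, 0.8, 0], "twist": 0.9}
    - {"dp": [0.1, 0.9, 0], "twist": 0.9}
    - {"dp": [0.1, 0.9, 0], "twist": 0.9}
    - {"dp": [0.2, 0.9, 0], "twist": 0.9}
    - {"dp": [0.3, 0.9, 0], "twist": 0.9}
    - {"dp": [0.3, 0.9, 0], "twist": 0.9}
    - {"dp": [0.3, 0.8, 0], "twist": 1}

```text
time_s: 17.45
ee_pos: [0.5426, -0.0911, 0.1508]
eef_rot: [3.141, 0.0, -0.541]
force: [0.1, -0.4, -0.4]
grip_width: 0.0301
grip_force: 8.0
```

```bash
python3 - <<'E'
from h import *
plan(.528,-.213,.0225,-31.2)
E
```

```text
pose [ 0.5426 -0.0911  0.1508] [ 1.7999e+02  2.0000e-02 -3.0970e+01] dp [1.255 2.8   3.208] twist 0.058
```

>>> step_arm:
  deltas:
    - {"dp": [0.3, 0.6, 0], "twist": 0.05}
    - {"dp": [0.3, 0.7, 0], "twist": 0}
    - {"dp": [0.3, 0.7, 0], "twist": 0}
    - {"dp": [0.3, 0.7, 0], "twist": 0}
    - {"dp": [0, 0, 0.3], "twist": 0}
    - {"dp": [0, 0, 0.6], "twist": 0}
    - {"dp": [0, 0, 0.7], "twist": 0}
    - {"dp": [0, 0, 0.4], "twist": 0}
    - {"dp": [0, 0, 0], "twist": 0}
    - {"dp": [0, 0, 0], "twist": 0}
    - {"dp": [0, 0, 0], "twist": 0}

```text
time_s: 18.55
ee_pos: [0.5292, -0.2067, 0.0721]
eef_rot: [-3.141, -0.002, -0.541]
force: [0.2, -0.3, -1.6]
grip_width: 0.0295
grip_force: 8.0
```

```bash
python3 - <<'E'
from h import *
plan(.528,-.213,.0225,-31.2)
im=cap('wrist')[0]; cv2.imwrite('pics/p2.png',im[60:360,100:540,::-1])
E
```

```text
pose [ 0.5292 -0.2067  0.0721] [-1.7999e+02 -9.0000e-02 -3.0980e+01] dp [0.053 0.151 1.24 ] twist 0.054
```

View pics/p2.png

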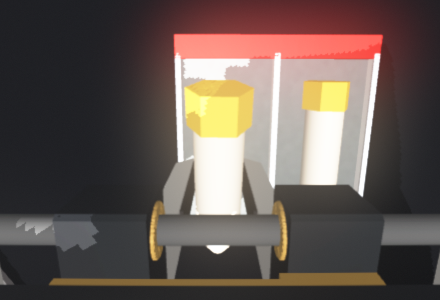

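The first tube lies straight in the right lane with its cap at (325,95), next to the red end. The second is held over the left lane with its cap at (218,105). I'll lower it the same way.

>>> step_arm:
  deltas:
    - {"dp": [0.05, 0.15, 0], "twist": 0.05}
    - {"dp": [0, 0, 0.4], "twist": 0}
    - {"dp": [0, 0, 0.4], "twist": 0}
    - {"dp": [0, 0, 0.3], "twist": 0}
    - {"dp": [0, 0, 0.15], "twist": 0}
    - {"dp": [0, 0, 0], "twist": 0}
    - {"dp": [0, 0, 0], "twist": 0}
    - {"dp": [0, 0, 0], "twist": 0}
  squeeze: 5

```text
time_s: 19.4
ee_pos: [0.5277, -0.2131, 0.0218]
eef_rot: [-3.141, -0.001, -0.545]
force: [0.9, -0.3, -0.4]
grip_width: 0.0302
grip_force: 5.0
```

>>> step_arm:
  deltas:
    - {"dp": [0, 0, 0.08], "twist": 0}
    - {"dp": [0, 0, 0.07], "twist": 0}
    - {"dp": [0, 0, 0.05], "twist": 0}
    - {"dp": [0, 0, 0.04], "twist": 0}
    - {"dp": [0, 0, 0.03], "twist": 0}
    - {"dp": [0, 0, 0], "twist": 0}
    - {"dp": [0, 0, 0], "twist": 0}
    - {"dp": [0, 0, 0], "twist": 0}
  squeeze: 3

```text
time_s: 20.2
ee_pos: [0.5273, -0.213, 0.0103]
eef_rot: [-3.142, -0.0, -0.545]
force: [-0.2, 0.0, -1.0]
grip_width: 0.0299
grip_force: 3.0
```

```bash
python3 - <<'E'
from h import *
tilt(); print(ctrl.get_obs()['ee_pos'],ctrl.get_obs()['force'])
E
```

```text
0.02 top z 0.0379
0.026 top z 0.1252
0.032 top z 0.0378
0.038 top z 0.0396
0.044 top z 0.0395
0.05 top z 0.0399
0.056 top z 0.0406
0.062 top z 0.0069
0.068 top z 0.0075
0.074 top z 0.0169
[ 0.52732762 -0.21296176  0.01034271] [ 0.2284195  -0.00840589 -0.24879139]
```

>>> step_arm:
  deltas:
    - {"dp": [0, 0, 0.03], "twist": 0}
    - {"dp": [0, 0, 0], "twist": 0}
    - {"dp": [0, 0, 0], "twist": 0}
    - {"dp": [0, 0, 0], "twist": 0}

```text
time_s: 20.65
ee_pos: [0.5274, -0.2131, 0.0093]
eef_rot: [3.142, -0.001, -0.545]
force: [0.1, -0.7, 3.7]
grip_width: 0.0297
grip_force: 3.0
```

```bash
python3 - <<'E'
from h import *
tilt(); print(ctrl.get_obs()['ee_pos'],ctrl.get_obs()['force'])
E
```

```text
0.02 top z 0.0371
0.026 top z 0.124
0.032 top z 0.1215
0.038 top z 0.0391
0.044 top z 0.0391
0.05 top z 0.0394
0.056 top z 0.0392
0.062 top z 0.0072
0.068 top z 0.0069
0.074 top z 0.0169
[ 0.52745234 -0.21308336  0.00925325] [ 0.29926928 -2.66214028  2.41655386]
```

Flat. Release, rise, and step back towards the base for a check view.

>>> step_arm:
  deltas:
    - {"dp": [0, 0, 0], "twist": 0}
    - {"dp": [0, 0, 0], "twist": 0}
    - {"dp": [0, 0, 0], "twist": 0}
    - {"dp": [0, 0, 0], "twist": 0}
    - {"dp": [0, 0, -0.3], "twist": 0}
    - {"dp": [0, 0, -0.7], "twist": 0}
    - {"dp": [0, 0, -1], "twist": 0}
    - {"dp": [0, 0, -1], "twist": 0}
    - {"dp": [-0.6, 0, -1], "twist": 0}
    - {"dp": [-0.9, 0, -1], "twist": 0}
    - {"dp": [-0.9, 0, -0.3], "twist": 0}
    - {"dp": [-0.6, 0, 0], "twist": 0}
  gripper: -0.08

```text
time_s: 21.9
ee_pos: [0.4259, -0.1514, 0.2212]
eef_rot: [-3.141, -0.004, -0.544]
force: [1.4, -0.5, -0.2]
grip_width: 0.0433
grip_force: 0.0
```

>>> step_arm:
  deltas:
    - {"dp": [0, 0, 0], "twist": 0}
    - {"dp": [0, 0, 0], "twist": 0}
    - {"dp": [0, 0, 0], "twist": 0}
    - {"dp": [0, 0, 0], "twist": 0}

```text
time_s: 22.3
ee_pos: [0.4272, -0.1524, 0.218]
eef_rot: [3.142, 0.001, -0.545]
force: [0.7, 0.3, -0.1]
grip_width: 0.0428
grip_force: 0.0
```

```bash
python3 - <<'E'
from h import *
im,d,c,T=cap('wrist'); im2,d2,c2,T2=cap('side')
b=cv2.resize(im2[140:320,240:390],(360,432),interpolation=2); a=cv2.resize(im[0:260,170:450],(430,400))
cv2.imwrite('pics/end.png',np.hstack([np.pad(a,((0,32),(0,0),(0,0))),b])[:,:,::-1])
q=pts(np.ones((400,640),bool),d,c,T); t=np.radians(-31.2); X=np.array([np.cos(t),np.sin(t)]);Y=np.array([-X[1],X[0]])
for l in ([.528,-.213],[.4865,-.281]):
    L=np.c_[(q[:,:2]-l)@X,(q[:,:2]-l)@Y,q[:,2]]; P=L[(abs(L[:,0])<.073)&(abs(L[:,1])<.034)&(L[:,2]>.02)&(L[:,2]<.06)]
    print(np.percentile(P[:,:2],[1,99],axis=0).round(4).tolist(),[round(P[abs(P[:,0]-x)<.004][:,2].max(),4) for x in (-.04,-.02,0,.02,.03,.045,.055)])
print(ctrl.get_obs()['time_s'])
E
```

```text
[[-0.0563, -0.0147], [0.0577, 0.0166]] [np.float64(0.037), np.float64(0.0369), np.float64(0.0372), np.float64(0.0372), np.float64(0.0377), np.float64(0.0394), np.float64(0.039)]
[[-0.0574, -0.0145], [0.0555, 0.0188]] [np.float64(0.0369), np.float64(0.0371), np.float64(0.037), np.float64(0.0376), np.float64(0.037), np.float64(0.0393), np.float64(0.0394)]
22.4
```

View pics/end.png

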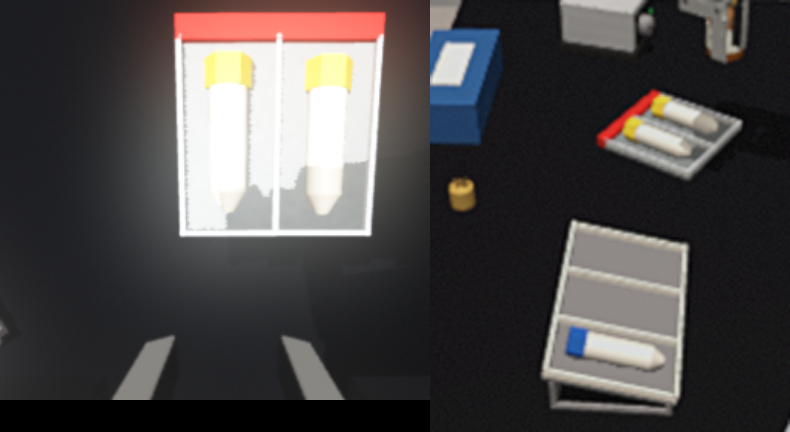

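Both tubes lie flat and centred in their lanes, with caps at (228,70) and (329,72) towards the red rim. The blue tube is still in its compartment at (615,347).

```bash
python3 -c "
from station import ctrl
print(ctrl.hand_in())"
```

```text
the job is handed in; nothing more can be done
None
```

Both yellow-capped tubes are lying flat in the tray, one per lane with caps towards the red end; the blue tube is still in its compartment, and I handed the job in at about 22 s.

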